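# Fold down the bottle shelf and set out two solvent bottles

## Task

Get the station ready for the shift: swing the folded-up bottle shelf over towards you, past upright, so that it comes down and stays level by itself, and only then take the red-capped and the green-capped bottle out of the tilted blue bin and stand them upright on the shelf. Each must stand wholly on the shelf behind its lip, gently set down, never tipped over or dropped, with at least a finger's width (20 mm) between the two. Leave the black-capped spare bottle in its bay and do not disturb the screwdriver, the solder spool or the parts tray.

Things in the scene. Friction and masses are not known exactly. Their poses are not given: they have to be found in the camera images.
- shelf (a joint): fold-down shelf, a white leaf 300 mm wide, 14 mm thick, 0.5 kg, hinged at its rear edge. 0 = folded up, leaning 12 degrees back beyond upright, held by its weight; 1.78 rad = down and level, standing out towards the robot on its hinge stops. Upright is 0.21 rad. Damped: pulled 0.2 rad past upright (about 1 N at its edge) it sinks to level alone in 2 to 4 s. May start at 0 to 0.08, then leans back to 0
- shelf_edge (a point): middle of the shelf's free edge, 190 mm from the hinge axis, on the outer face of its lip (4 mm thick, 24 mm high, 10 mm of it above the shelf's upper face). Folded up, this is the top of the leaf, 286 mm above the bench; behind it, between the posts, is free space, so that closed fingers can reach down behind the leaf and draw it forward
- shelf_top (a point): centre of the shelf's upper face (black mat) on which bottles stand, 96 mm from the hinge axis. z is square to that face: up when folded down (face then 108 mm above the bench); when folded up it points back, away from the robot. y along the width (shelf from -150 to 150 mm), x towards the hinge (clear depth from -90 mm, the lip's inner face, to 90 mm)
- shelf_hinge (a point): middle of the hinge axis, 100 mm above the bench; y along the axis, to the robot's left. With the shelf down its x axis is level and points from the free edge to the hinge. Two fixed posts, 30 mm square and 280 mm tall, stand 172 mm either side and 25 mm behind it. Its place differs between episodes; shelf stand and bin may change sides
- red_center (a point): white bottle with red screw cap, to be moved. 172 mm tall, 0.2 to 0.45 kg, body 60 mm across for the lowest 112 mm, shoulder, then cap 34 mm across from 140 to 172 mm above the foot. Origin on its axis half-way up (86 mm above the foot), z along the axis to the cap. Stands in the bin leaning 27 degrees, cap towards the robot, resting on the bay's front wall; lifts out along its own axis in about 65 mm
- green_center (a point): the same bottle with green cap, to be moved; size, origin and axes as for the red one
- black_center (a point): the same bottle with black cap, the spare, which stays in its bay; size, origin and axes as for the red one
- bin: fixed blue plastic bin, 326 mm wide (along y), floor tipped 27 degrees towards the robot. Three bays 105 mm apart, 100 mm wide; along the leaning bottles the front wall and bay walls are 62 mm high, the rear wall and rear half of the bay walls up to 112 mm (165 mm above the bench), so caps stand free. Which bottle is in which bay varies. Origin on the bench under its middle, x away from the robot
- screwdriver: bystander: screwdriver, 180 mm long, lying on the bench in front of the robot, origin under its middle
- spool_center (a point): bystander: solder spool, 60 mm across, 48 mm tall, standing behind the work; origin at its centre
- tray: bystander: open blue parts tray 100 x 150 x 50 mm on the bench behind the work; origin under its centre

How it is judged:
By the outcome, as a careful person would: the job done as asked, in the order asked, and still so for the second after the job is handed in, with the robot touching nothing.
It also fails if it takes over 72 s, if anything falls off the work surface, if the arm or the gripper's body presses on something with over 40 N, if the wrist force passes 120 N, or if a joint passes its speed limit or range.

## Robot

A 6-joint arm with a two-finger parallel gripper is mounted at the origin on the work surface. World frame = base frame: x ahead of the robot, y to its left, z up, the work surface at z = 0. Lengths are in mm, angles in rad, forces in N, time in s.
With the tool pointing down it reaches from about 350 to 975 mm from the base axis. Payload 7.1 kg.
Tool frame: the origin (TCP) lies at the very end of the fingers, on their centre line; the grasp point (between the pads) lies 19 mm behind it; z points along the fingers, y is the line along which they close (so a half turn about z gives the same grasp; the last joint's range is limited). The gripper opens to 88 mm and grips with 3 to 60 N. Pads are 20 mm wide; open, the fingers measure 115 mm over their backs; the gripper's body (75 mm by 178 mm) begins 61 mm behind the grasp point.
Start: joints at [-1.125, 0.423, 1.63, -0, 1.089, -0.019], TCP at [280.166, -558.669, 222.675] pointing down, gripper open.
Joint ranges: [-3, 3], [-0.9, 2.11], [0.09, 2.58], [-1.31, 4.45], [0.11, 2.69], [-2.54, 2.54]. Speed limits (rad/s): [2.39, 2.39, 3.01, 3.14, 3.14, 3.14].

## Interface

Orientations are given as a rotation vector (axis times angle).
In Python, from workcell import ctrl gives the robot as it stands. The module is installed in compiled form; this text tells all that it offers.
- The arm moves only by the shell command python3 -m inch 'ROWS'. ROWS is JSON, a list of rows, each a list of 7 numbers: the shift along the tool's x, y, z scaled (see below), then the turn, a rotation vector about the tool's x, y, z scaled (see below), then the closure, from -1 (fully open) to 1 (shut). In form: [[tx, ty, tz, wx, wy, wz, hand], ...]. A call has 1 to 10 rows; each row is the pose to reach, as a shift and turn from the pose commanded when the call began, along the tool's axes at that moment; what a row does not reach only later rows make up. The controller multiplies each number of a shift by 0.15 m and each number of a turn by pi/4 rad. A row lasts 1/8 s, in which the tool goes at most 62.5 mm and 10.7 degrees, less where a joint would pass 70% of its speed; a pose out of reach is approached as far as the arm can. A call with a number of a shift or a turn outside -1 to 1 is refused whole. A call with a gripper value outside its range is refused whole. The fingers move at their own pace and stop on an object; the grip force is fixed at half the most. Time passes only in rows, so rows that repeat a pose let the fingers close. It gives the time, the measured TCP pose, the force, the opening and the grip force at its end, in the units of the state.
- ctrl.get_obs(): the state, without advancing time (a new reading comes with each control period).
- ctrl.get_image(name): name is "side" or "top"; returns the picture (480x640x3 uint8, red, green, blue); there is no depth.
- ctrl.camera_params(name): a dict with "vfov" (degrees; the focal length in pixels is half the picture's height over the tangent of half this angle, whatever the lens; pixels are square), "cx", "cy" (the principal point, pixels), "eye" and "attitude" of the camera in the world. Camera axes: x right, y up, looking along -z (the intrinsics and any distortion apply to the point x, -y, -z); pixel columns grow to the right and rows downward; lengths in mm; the calibration is good to about 2 mm. A picture is of the moment at which its call begins. camera_params takes no time and is no camera call.
- ctrl.close_job(): hands the job in; it is judged then, once.
The state is a dict: "t": time; "qpos": joint angles; "qvel": joint speeds; "joint_torque": joint torques, N m; "ee_pos": TCP position; "orientation": TCP orientation; "ft_force": force on the tool from outside, world axes, zero at the start; "moment": the same for the moment, N m; "width": finger opening in mm; "grasp_force": force on a finger pad.
Only numpy, scipy, OpenCV 4.12 (cv2) and the standard library are available. Lean on these libraries where they do the work, as an engineer would, in place of code of your own. Each camera call takes 0.05 s, during which the arm holds its last target. There are 200 camera calls.

## Working session

There is one attempt and no reset: what is moved stays moved. The work goes in short steps, Python scripts to look and compute and a shell command to move; the robot and the scene stay as the last step left them, time stands still between calls to the robot, and variables do not carry over. Pictures are saved under pics/ and viewed, at most 11 in all, crops included, and the job is handed in when it is done.

```bash
mkdir -p pics; python3 - <<'E'
from workcell import ctrl
import cv2
for n in("side","top"):
    cv2.imwrite(f"pics/{n}0.png",ctrl.get_image(n)[:,:,::-1]); print(n,ctrl.camera_params(n))
print(ctrl.get_obs())
E
```

```text
side {'vfov': 49.10188249620303, 'cx': 313.13683428917216, 'cy': 242.84022196838404, 'eye': array([425.96347926, 814.15867176, 681.32494836]), 'attitude': array([ 0.10178864, -1.47951803, -2.58208592])}
top {'vfov': 56.17317760450421, 'cx': 326.0739868338141, 'cy': 230.26392668566365, 'eye': array([515.51000688,  12.91032376, 956.75744434]), 'attitude': array([ 0.06493414, -0.03889894, -1.57080846])}
{'t': 0.1, 'qpos': array([-1.12499978e+00,  4.23755704e-01,  1.63058013e+00, -1.47639688e-05,
        1.08860846e+00, -1.89887510e-02]), 'qvel': array([ 0.00050667,  0.00033224, -0.00343411,  0.00059363, -0.00050647,
       -0.00070977]), 'joint_torque': array([-1.66271529e-03, -5.45615709e+01, -2.74323571e+01,  6.44389959e-02,
        1.86556211e-02, -7.25225823e-05]), 'ee_pos': array([ 279.95938227, -558.24513654,  221.99801829]), 'orientation': array([-3.05585551e+00, -7.23236109e-01,  4.69535116e-04]), 'ft_force': array([-0.40818584,  1.25390166,  0.15681912]), 'moment': array([ 0.00244023, -0.03277057,  0.02750573]), 'grasp_force': 0.0, 'width': 87.7839976294435}
```

View pics/side0.png

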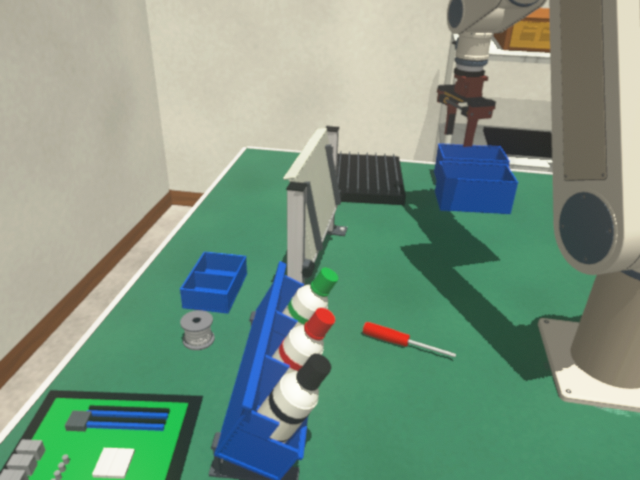

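View pics/top0.png

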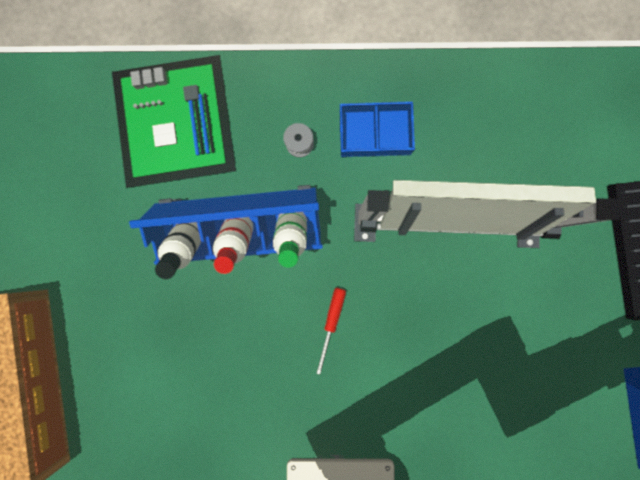

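```bash
cat > h.py <<'E'
import numpy as np, cv2
from workcell import ctrl
from scipy.spatial.transform import Rotation as R
def cam(n):
    p=ctrl.camera_params(n); return p, R.from_rotvec(p["attitude"]).as_matrix(), 240/np.tan(np.radians(p["vfov"]/2))
def ray(n,u,v):
    p,A,f=cam(n); d=A@np.array([(u-p["cx"])/f,-(v-p["cy"])/f,-1]); return p["eye"],d/np.linalg.norm(d)
def plane(n,u,v,z):
    e,d=ray(n,u,v); return e+d*(z-e[2])/d[2]
def tri(a,b):
    (e,d),(g,k)=ray("top",*a),ray("side",*b)
    s=np.linalg.lstsq(np.c_[d,-k],g-e,rcond=None)[0]
    return (e+s[0]*d+g+s[1]*k)/2, np.linalg.norm(e+s[0]*d-g-s[1]*k)
def proj(n,P):
    p,A,f=cam(n); c=A.T@(np.asarray(P,float)-p["eye"]); return p["cx"]+f*c[0]/-c[2], p["cy"]-f*c[1]/-c[2]
def blob(m,box):
    x0,y0,x1,y1=box; k=np.zeros(m.shape,np.uint8); k[y0:y1,x0:x1]=m[y0:y1,x0:x1]
    n,l,s,c=cv2.connectedComponentsWithStats(k); i=1+s[1:,4].argmax(); return c[i],s[i],l==i
def tool(d):
    "world shift (mm) -> units in tool axes"
    o=ctrl.get_obs(); return np.round(R.from_rotvec(o["orientation"]).inv().apply(d)/150,3)
E
python3 - <<'E'
from h import *
I={n:cv2.imread(f"pics/{n}0.png") for n in("top","side")}
def masks(im):
    h=cv2.cvtColor(im,cv2.COLOR_BGR2HSV); H,S,V=[h[...,i].astype(int) for i in range(3)]
    return {"red":((H<8)|(H>172))&(S>150)&(V>90),"green":(H>50)&(H<75)&(S>150)&(V>90),"black":V<60}
box={"top":{"red":(205,240,245,280),"green":(275,237,305,270),"black":(150,248,185,282)},
"side":{"red":(300,305,340,345),"green":(310,265,342,297),"black":(295,350,335,395)}}
for c in("red","green","black"):
    q=[]
    for n in("top","side"):
        cc,s,_=blob(masks(I[n])[c].astype(np.uint8),box[n][c]); q.append(cc); print(c,n,cc.round(1),s)
    print(tri(*q))
g=cv2.cvtColor(I["top"],cv2.COLOR_BGR2GRAY); m=(g>195).astype(np.uint8)
cc,s,l=blob(m,(370,170,610,215)); print(cc,s)
r=cv2.minAreaRect(np.argwhere(l)[:,::-1].astype(np.float32)); b=cv2.boxPoints(r); print(b)
for u,v in b: print(plane("top",u,v,286).round(1))
E
```

```text
red top [224.4 260.5] [214 248  22  26 400]
red side [319.2 323.2] [305 308  30  31 602]
(array([514.52726933, 202.17921162, 177.90798058]), np.float64(0.42146140768853296))
green top [287.8 254.8] [278 242  20  26 397]
green side [323.9 280.2] [311 267  27  29 435]
(array([524.72016655,  91.95640609, 180.17679234]), np.float64(0.36724315615267333))
black top [167.6 265.3] [156 253  24  25 412]
black side [311.4 377.3] [300 365  26  24 303]
(array([506.8996139 , 304.749337  , 168.38031368]), np.float64(1.144889036584252))
[494.19380109 191.04768392] [ 394  181  201   21 2936]
[[393.49954 194.76364]
 [394.035   180.03766]
 [594.4972  187.32718]
 [593.9618  202.05316]]
[613.1 -77.1 286. ]
[635.4 -78.1 286. ]
[ 623.5 -375.9  286. ]
[ 601.5 -374.2  286. ]
```

```bash
cat >> h.py <<'E'
def frame(z,y):
    z=np.array(z,float);z/=np.linalg.norm(z); y=np.array(y,float); y-=z*(y@z); y/=np.linalg.norm(y)
    return R.from_matrix(np.c_[np.cross(y,z),y,z])
SY=np.array([.039,.999,0]); SX=np.array([.999,-.039,0]); BY=np.array([-.083,.9965,0]); BX=np.array([.9965,.083,0])
def plan(P,T=None):
    o=ctrl.get_obs(); C=R.from_rotvec(o["orientation"])
    print("t",round(o["t"],2),"pos",o["ee_pos"].round(1),"F",o["ft_force"].round(1),"w",round(o["width"],1),"gf",round(o["grasp_force"],1))
    print("shift",(C.inv().apply(np.array(P)-o["ee_pos"])/150).round(3))
    if T is not None: print("turn",((C.inv()*T).as_rotvec()/(np.pi/4)).round(3))
E
python3 - <<'E'
from h import *
print(R.from_rotvec(ctrl.get_obs()["orientation"]).as_matrix().round(2))
for s in(1,-1): plan([658,-226,350],frame([0,0,-1],s*SY)); 
C=R.from_rotvec(ctrl.get_obs()["orientation"])
print(tool([0,0,130]))
E
```

```text
[[ 0.89  0.45 -0.  ]
 [ 0.45 -0.89  0.  ]
 [ 0.   -0.   -1.  ]]
t 0.1 pos [ 280.  -558.2  222. ] F [-0.4  1.3  0.2] w 87.8 gf 0.0
shift [ 3.246 -0.851 -0.852]
turn [-1.000e-03 -2.000e-03 -3.359e+00]
t 0.1 pos [ 280.  -558.2  222. ] F [-0.4  1.3  0.2] w 87.8 gf 0.0
shift [ 3.246 -0.851 -0.852]
turn [-0.002  0.     0.641]
[ 0.    -0.001 -0.867]
```

```bash
python3 -m inch '[[0,0,-0.87,0,0,0.641,1],[0,0,-0.87,0,0,0.641,1],[0,0,-0.87,0,0,0.641,1],[0,0,-0.87,0,0,0.641,1]]' && python3 -m inch '[[0.81,-0.77,0,0,0,0,1],[0.81,-0.77,0,0,0,0,1],[0.81,-0.77,0,0,0,0,1]]' && python3 -m inch '[[0.81,-0.77,0,0,0,0,1],[0.81,-0.77,0,0,0,0,1],[0.81,-0.77,0,0,0,0,1]]' && python3 -m inch '[[0.81,-0.77,0,0,0,0,1],[0.81,-0.77,0,0,0,0,1],[0.81,-0.77,0,0,0,0,1],[0.81,-0.77,0,0,0,0,1]]'; python3 - <<'E'
from h import *
plan([658,-226,250],frame([0,0,-1],-SY))
print(ctrl.get_obs()["qpos"].round(2))
cv2.imwrite("pics/side1.png",ctrl.get_image("side")[:,:,::-1])
E
```

```text
t: 0.6
ee_pos: [280.2, -558.7, 353.7]
orientation: [3.14, -0.059, 0.001]
ft_force: [-0.4, 0.8, 0.1]
width: 51.3
grasp_force: 0.0
t: 0.98
ee_pos: [407.0, -445.6, 351.2]
orientation: [-3.138, 0.054, 0.003]
ft_force: [-0.1, -0.3, -0.1]
width: 21.5
grasp_force: 0.0
t: 1.35
ee_pos: [533.0, -334.8, 351.1]
orientation: [-3.139, 0.053, 0.004]
ft_force: [-0.3, -0.2, 0.1]
width: 0.6
grasp_force: 0.0
t: 1.85
ee_pos: [658.9, -223.8, 350.4]
orientation: [-3.14, 0.05, 0.005]
ft_force: [-0.3, -0.0, 0.4]
width: 0.3
grasp_force: 0.0
t 1.85 pos [ 658.9 -223.8  350.4] F [-0.3 -0.   0.4] w 0.3 gf 0.0
shift [-0.003  0.016  0.669]
turn [-0.002  0.004  0.009]
[-0.34  0.43  1.32  0.    1.39  1.26]
```

View pics/side1.png

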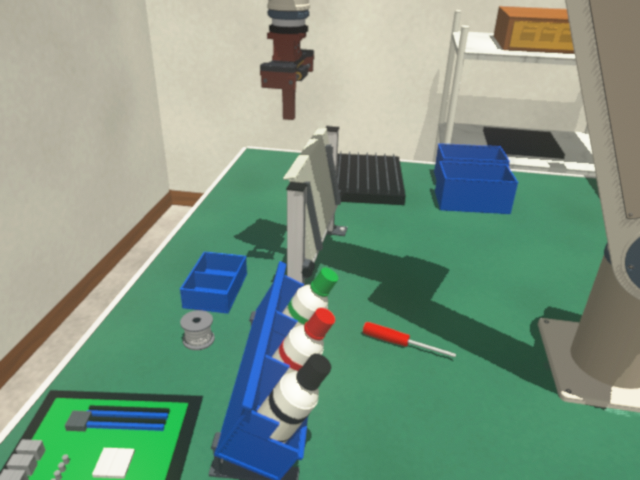

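```bash
python3 -m inch '[[0,0,0.3,0,0,0,1],[0,0,0.6,0,0,0,1],[0,0,0.67,0,0,0,1],[0,0,0.67,0,0,0,1]]' && python3 -m inch '[[-0.04,0,0,0,0,0,1],[-0.08,0,0,0,0,0,1],[-0.12,0,0,0,0,0,1],[-0.16,0,0,0,0,0,1],[-0.2,0,0,0,0,0,1],[-0.24,0,0,0,0,0,1],[-0.28,0,0,0,0,0,1],[-0.32,0,0,0,0,0,1],[-0.36,0,0,0,0,0,1],[-0.4,0,0,0,0,0,1]]' && python3 -m inch '[[-0.05,0,0,0,0,0,1],[-0.1,0,0,0,0,0,1],[-0.15,0,0,0,0,0,1],[-0.2,0,0,0,0,0,1],[-0.25,0,0,0,0,0,1],[-0.3,0,0,0,0,0,1],[-0.35,0,0,0,0,0,1],[-0.4,0,0,0,0,0,1],[-0.4,0,0,0,0,0,1]]'; python3 - <<'E'
from h import *
cv2.imwrite("pics/side2.png",ctrl.get_image("side")[:,:,::-1])
E
```

```text
t: 2.4
ee_pos: [657.1, -227.3, 252.6]
orientation: [-3.141, 0.061, 0.002]
ft_force: [0.8, 0.0, 0.2]
width: 0.5
grasp_force: 0.0
t: 3.65
ee_pos: [597.3, -224.2, 252.6]
orientation: [-3.141, 0.061, 0.0]
ft_force: [0.6, 0.9, -0.1]
width: 0.3
grasp_force: 0.2
t: 4.78
ee_pos: [537.3, -221.9, 252.7]
orientation: [-3.141, 0.061, 0.0]
ft_force: [0.4, -1.0, -0.9]
width: 0.6
grasp_force: 0.0
```

View pics/side2.png

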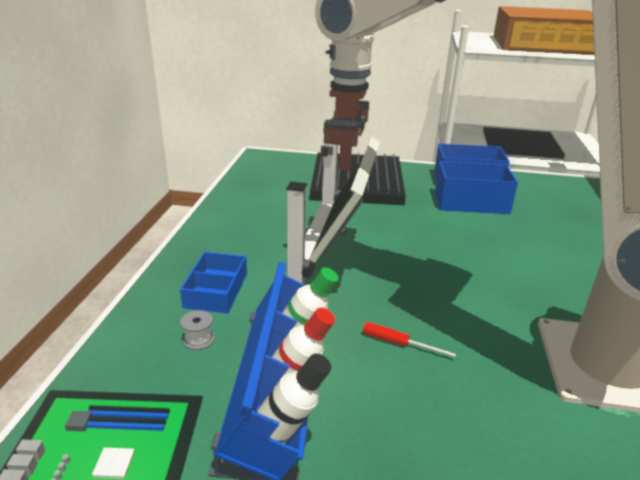

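```bash
cat >> h.py <<'E'
AX=-np.sin(np.radians(27))*BX+np.array([0,0,np.cos(np.radians(27))])
GB=frame(-AX,-BY); DOWN=frame([0,0,-1],-SY)
E
python3 -m inch '[[0,0,-0.4,0,0,0,1],[0,0,-0.5,0,0,0,0],[0,0,-0.5,0,0,0,-1]]' && python3 -m inch '[[0,-1,0,0,0,0,-1],[0,-1,0,0,0,0,-1],[0,-1,0,0,0,0,-1],[0,-1,0,0,0,0,-1]]' ; python3 - <<'E'
from h import *
g=np.array([524.7,92,180.2])
plan(g+70*AX,GB); print(g+70*AX)
E
```

```text
t: 5.2
ee_pos: [538.5, -222.1, 328.7]
orientation: [3.14, -0.061, 0.004]
ft_force: [-0.2, -0.0, -1.2]
width: 16.8
grasp_force: 0.0
t: 5.7
ee_pos: [542.9, -70.3, 325.9]
orientation: [-3.141, 0.056, 0.005]
ft_force: [0.1, 0.4, 0.5]
width: 57.0
grasp_force: 0.0
t 5.7 pos [542.9 -70.3 325.9] F [0.1 0.4 0.5] w 57.0 gf 0.0
shift [-0.368 -1.052  0.557]
turn [ 0.035  0.603 -0.149]
[493.03189269  89.3623152  242.57045669]
```

```bash
python3 -m inch '[[-0.37,-1,0.1,0.035,0.6,-0.15,-1],[-0.37,-1,0.56,0.035,0.6,-0.15,-1],[-0.37,-1,0.56,0.035,0.6,-0.15,-1],[-0.37,-1,0.56,0.035,0.6,-0.15,-1],[-0.37,-1,0.56,0.035,0.6,-0.15,-1]]' ; python3 - <<'E'
from h import *
g=np.array([524.7,92,180.2])
plan(g-22*AX,GB); print(ctrl.get_obs()["qpos"].round(2))
cv2.imwrite("pics/s3.png",ctrl.get_image("side")[:,:,::-1]);cv2.imwrite("pics/t3.png",ctrl.get_image("top")[:,:,::-1])
a=cv2.imread("pics/s3.png")[100:400,180:440];b=cv2.imread("pics/t3.png")[120:420,130:]
cv2.imwrite("pics/c3.png",np.hstack([a,b]))
# cap top centre predictions
for n in("top","side"): print(n,proj(n,g-22*AX),proj(n,g+50*AX))
E
```

```text
t: 6.32
ee_pos: [493.0, 79.7, 242.3]
orientation: [-3.036, -0.125, -0.725]
ft_force: [-0.3, -0.2, -0.1]
width: 87.7
grasp_force: 0.0
t 6.33 pos [493.   79.7 242.3] F [-0.3 -0.2 -0.1] w 87.7 gf 0.0
shift [ 0.008 -0.065  0.614]
turn [ 0.002  0.003 -0.   ]
[ 0.16  0.04  2.19 -0.08  0.45  1.71]
top (np.float64(288.4273530012183), np.float64(249.21290300780404)) (np.float64(286.0340057852851), np.float64(268.3243058444633))
side (np.float64(317.772927162577), np.float64(289.3484662626978)) (np.float64(338.75764513752694), np.float64(258.7138728755989))
```

View pics/c3.png

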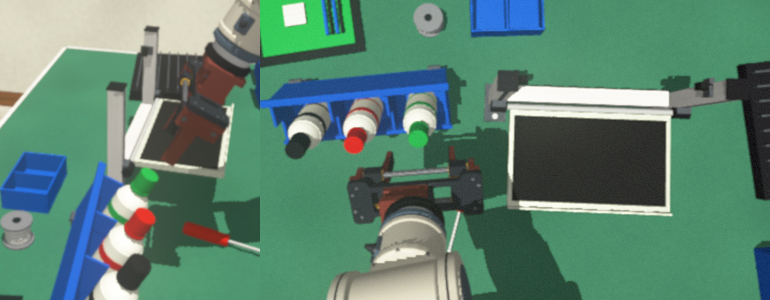

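```bash
python3 -m inch '[[0,-0.065,0,0,0,0,-1],[0,-0.065,0.2,0,0,0,-1],[0,-0.065,0.4,0,0,0,-1],[0,-0.065,0.58,0,0,0,-1],[0,-0.065,0.58,0,0,0,-1],[0,-0.065,0.58,0,0,0,-1]]' ; python3 - <<'E'
from h import *
t=cv2.imread("pics/t3.png"); g=cv2.cvtColor(t,cv2.COLOR_BGR2GRAY)
c,s,l=blob((g<60).astype(np.uint8),(370,220,560,340)); print(c,s)
b=cv2.boxPoints(cv2.minAreaRect(np.argwhere(l)[:,::-1].astype(np.float32)))
for u,v in b: print((u,v),plane("top",u,v,108).round(1))
S=ctrl.get_image("side"); T=ctrl.get_image("top")
cv2.imwrite("pics/c4.png",np.hstack([cv2.resize(S[240:380,250:390],(400,400)),cv2.resize(T[200:340,220:360],(400,400))])[:,:,::-1])
E
```

```text
t: 7.18
ee_pos: [533.3, 92.3, 167.0]
orientation: [-3.035, -0.122, -0.731]
ft_force: [0.1, 0.2, -0.7]
width: 87.9
grasp_force: 0.0
[461.80468222 282.31304936] [  383   237   152    88 11832]
(np.float32(382.38556), np.float32(318.97635)) [405.9 -77.9 108. ]
(np.float32(385.58057), np.float32(235.90695)) [560.9 -85.3 108. ]
(np.float32(537.164), np.float32(241.73709)) [ 549.7 -368.6  108. ]
(np.float32(533.969), np.float32(324.8065)) [ 395.8 -358.   108. ]
```

View pics/c4.png

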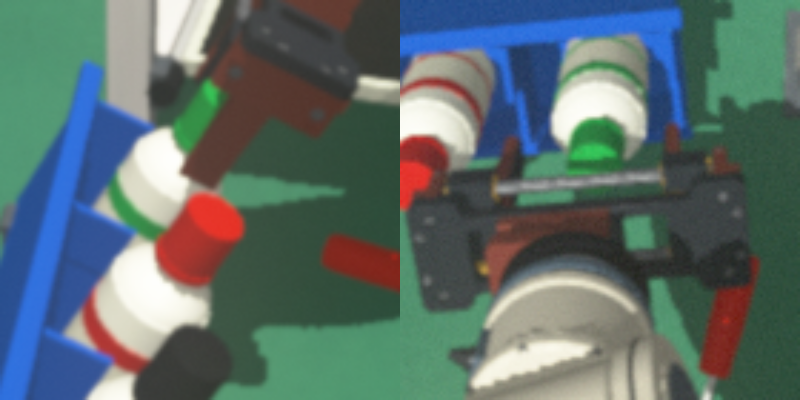

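```bash
python3 -m inch '[[0,0,0.02,0,0,0,1],[0,0,0.02,0,0,0,1],[0,0,0.02,0,0,0,1],[0,0,0.02,0,0,0,1],[0,0,0.02,0,0,0,1],[0,0,0.02,0,0,0,1],[0,0,0.02,0,0,0,1],[0,0,0.02,0,0,0,1]]' && python3 -m inch '[[0,0,-0.08,0,0,0,1],[0,0,-0.2,0,0,0,1],[0,0,-0.35,0,0,0,1],[0,0,-0.5,0,0,0,1],[0,0,-0.65,0,0,0,1],[0,0,-0.8,0,0,0,1],[0,0,-0.8,0,0,0,1]]'
python3 - <<'E'
from h import *
plan([480,-170,400],DOWN)
S=ctrl.get_image("side"); 
cv2.imwrite("pics/c5.png",cv2.resize(S[120:400,200:480],(560,560))[:,:,::-1])
E
```

```text
t: 8.28
ee_pos: [534.0, 93.0, 163.5]
orientation: [-3.035, -0.124, -0.729]
ft_force: [-0.3, -1.3, -0.2]
width: 33.7
grasp_force: 30.0
t: 9.15
ee_pos: [479.3, 88.8, 271.9]
orientation: [-3.033, -0.124, -0.733]
ft_force: [0.2, 0.4, -2.8]
width: 33.8
grasp_force: 30.0
t 9.15 pos [479.3  88.8 271.9] F [ 0.2  0.4 -2.8] w 33.8 gf 30.0
shift [ 0.269  1.72  -0.821]
turn [-0.036 -0.603  0.151]
```

View pics/c5.png

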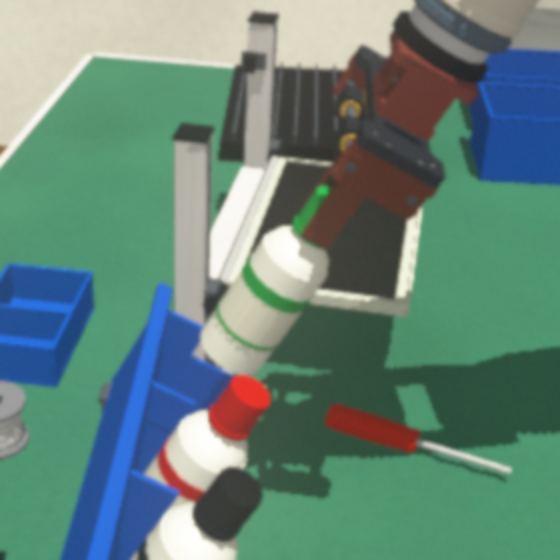

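```bash
python3 - <<'E'
from h import *
plan([479,-55,340],DOWN)
E
```

```text
t 9.2 pos [479.3  88.7 270.9] F [ 0.6 -0.1 -2.7] w 33.5 gf 30.0
shift [ 0.139  0.955 -0.446]
turn [-0.036 -0.601  0.151]
```

```bash
python3 -m inch '[[0.1,0,-0.2,0,0,0,1],[0.14,0.1,-0.45,0,-0.1,0,1],[0.14,0.3,-0.45,-0.01,-0.25,0.04,1],[0.14,0.5,-0.45,-0.02,-0.4,0.08,1],[0.14,0.7,-0.45,-0.03,-0.5,0.12,1],[0.14,0.85,-0.45,-0.036,-0.6,0.15,1],[0.14,0.955,-0.45,-0.036,-0.6,0.15,1]]' && python3 -m inch '[[0.02,0.15,0,0,0,0,1],[0.03,0.4,0,0,0,0,1],[0.037,0.6,0,0,0,0,1],[0.037,0.77,0,0,0,0,1]]' && python3 -m inch '[[0,0.25,0,0,0,0,1],[0,0.5,0,0,0,0,1],[0,0.67,0,0,0,0,1],[0,0.77,0,0,0,0,1],[0,0.77,0,0,0,0,1],[0,0.77,0,0,0,0,1]]'
python3 - <<'E'
from h import *
plan([475.5,-287,268],DOWN)
E
```

```text
t: 10.07
ee_pos: [480.1, -56.1, 338.6]
orientation: [3.14, -0.062, -0.002]
ft_force: [-0.5, 0.9, -2.5]
width: 33.6
grasp_force: 30.0
t: 10.58
ee_pos: [479.9, -171.5, 339.4]
orientation: [3.14, -0.06, 0.001]
ft_force: [1.6, 0.4, -2.6]
width: 33.2
grasp_force: 30.0
t: 11.32
ee_pos: [475.8, -285.2, 340.2]
orientation: [3.141, -0.06, 0.0]
ft_force: [-0.1, -0.3, -2.5]
width: 33.6
grasp_force: 30.0
t 11.32 pos [ 475.8 -285.2  340.2] F [-0.1 -0.3 -2.5] w 33.6 gf 30.0
shift [-0.002  0.012  0.481]
turn [ 0.    -0.     0.001]
```

Lower to z≈268, then check the image for tilt and foot height.

```bash
python3 -m inch '[[0,0.01,0.1,0,0,0,1],[0,0.01,0.25,0,0,0,1],[0,0.01,0.4,0,0,0,1],[0,0.01,0.48,0,0,0,1],[0,0.01,0.48,0,0,0,1],[0,0.01,0.48,0,0,0,1]]'
python3 - <<'E'
from h import *
P=ctrl.get_obs()["ee_pos"]; plan(P)
S=ctrl.get_image("side"); x,y=proj("side",P); print(x,y)
c=cv2.resize(S[90:290,260:460],(600,600)).copy()
for d in (110,126,142,158): # candidate foot positions along axis
    u,v=proj("side",P-[0,0,d]); cv2.circle(c,(int((u-260)*3),int((v-90)*3)),3,(255,0,255),-1)
cv2.imwrite("pics/c6.png",c[:,:,::-1])
E
```

```text
t: 12.08
ee_pos: [476.3, -287.8, 269.0]
orientation: [3.14, -0.061, 0.002]
ft_force: [0.2, 0.4, -1.9]
width: 33.8
grasp_force: 30.0
t 12.07 pos [ 476.3 -287.8  269. ] F [ 0.2  0.4 -1.9] w 33.8 gf 30.0
shift [0. 0. 0.]
374.36834201462597 153.127923572264
```

View pics/c6.png

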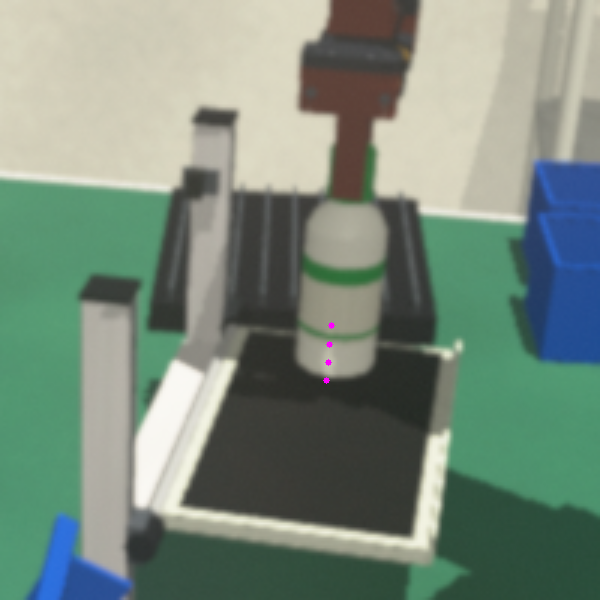

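```bash
python3 -m inch '[[0,0,0.03,0,0,0,1],[0,0,0.06,0,0,0,1],[0,0,0.08,0,0,0,1],[0,0,0.08,0,0,0,1]]' && python3 -m inch '[[0,0,0.01,0,0,0,1],[0,0,0.02,0,0,0,1]]'  && python3 -m inch '[[0,0,0.01,0,0,0,1],[0,0,0.02,0,0,0,1]]'
```

```text
t: 12.62
ee_pos: [475.6, -287.5, 256.0]
orientation: [3.141, -0.061, -0.001]
ft_force: [0.3, 0.3, -2.3]
width: 33.8
grasp_force: 30.0
t: 12.88
ee_pos: [475.9, -287.7, 253.4]
orientation: [3.14, -0.061, 0.0]
ft_force: [0.5, 0.2, -3.2]
width: 33.5
grasp_force: 30.0
t: 13.12
ee_pos: [475.8, -287.6, 250.3]
orientation: [3.14, -0.061, 0.0]
ft_force: [0.0, 0.1, -1.6]
width: 33.5
grasp_force: 30.0
```

```bash
python3 -m inch '[[0,0,0.01,0,0,0,1],[0,0,0.01,0,0,0,1]]' && python3 -m inch '[[0,0,0.01,0,0,0,1],[0,0,0.01,0,0,0,1]]'
```

```text
t: 13.38
ee_pos: [475.8, -287.6, 248.7]
orientation: [3.14, -0.061, -0.0]
ft_force: [-0.8, 0.1, -2.2]
width: 33.6
grasp_force: 30.0
t: 13.62
ee_pos: [476.4, -287.9, 248.3]
orientation: [3.14, -0.061, 0.002]
ft_force: [-0.3, 1.4, 4.9]
width: 33.4
grasp_force: 30.0
```

```bash
python3 -m inch '[[0,0,-0.005,0,0,0,-0.2],[0,0,-0.005,0,0,0,-0.2],[0,0,-0.005,0,0,0,-0.5],[0,0,-0.005,0,0,0,-0.5],[0,0,-0.005,0,0,0,-1]]' && python3 -m inch '[[0,0,-0.1,0,0,0,-1],[0,0,-0.4,0,0,0,-1],[0,0,-0.7,0,0,0,-1],[0,0,-0.7,0,0,0,-1]]' && python3 -m inch '[[0,-0.4,0,0,0,0,-1],[0,-0.8,0,0,0,0,-1],[0,-1,0,0,0,0,-1],[0,-1,0,0,0,0,-1]]'&& python3 -m inch '[[0,-0.4,0,0,0,0,-1],[0,-0.8,0,0,0,0,-1],[0,-1,0,0,0,0,-1],[0,-1,0,0,0,0,-1]]'
python3 - <<'E'
from h import *
r=np.array([514.5,202.2,177.9])
print(r+70*AX); plan(r+70*AX,GB)
S=ctrl.get_image("side");T=ctrl.get_image("top"); q=[]
for I,b in((T,(195,230,255,290)),(S,(295,300,345,350))):
    H=cv2.cvtColor(I,cv2.COLOR_RGB2HSV).astype(int); m=((H[...,0]<8)|(H[...,0]>172))&(H[...,1]>150)&(H[...,2]>90)
    c,s,_=blob(m.astype(np.uint8),b); q.append(c); print(c,s)
print(tri(*q))
cv2.imwrite("pics/c7.png",np.hstack([S[100:400,230:480],T[120:420,130:640]])[:,:,::-1])
E
```

```text
t: 14.25
ee_pos: [475.8, -287.6, 248.0]
orientation: [3.14, -0.061, -0.0]
ft_force: [-0.2, -0.2, 0.2]
width: 72.9
grasp_force: 0.0
t: 14.75
ee_pos: [477.7, -288.7, 358.2]
orientation: [3.136, -0.061, 0.012]
ft_force: [-0.5, -0.9, -0.6]
width: 87.9
grasp_force: 0.0
t: 15.25
ee_pos: [481.4, -136.0, 352.9]
orientation: [3.141, -0.056, -0.001]
ft_force: [-0.2, -0.9, 1.5]
width: 87.7
grasp_force: 0.0
t: 15.75
ee_pos: [487.6, 12.7, 352.7]
orientation: [3.14, -0.057, -0.0]
ft_force: [1.0, -0.9, -0.2]
width: 87.7
grasp_force: 0.0
[482.83189269 199.5623152  240.27045669]
t 15.75 pos [487.6  12.7 352.7] F [ 1.  -0.9 -0.2] w 87.7 gf 0.0
shift [-0.077 -1.245  0.748]
turn [ 0.037  0.6   -0.149]
[222.72727273 260.31661442] [214 248  18  26 319]
[319.328  322.8368] [305 307  30  33 625]
(array([514.44740142, 204.43213321, 180.45326539]), np.float64(1.2083366813014698))
```

View pics/c7.png

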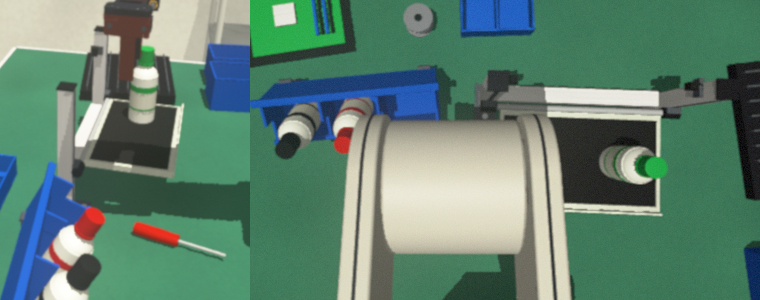

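```bash
python3 -m inch '[[0,-0.25,0,0,0,0,-1],[0,-0.25,0,0,0,0,-1]]' && python3 -m inch '[[-0.08,-0.6,0.1,0.037,0.3,-0.1,-1],[-0.08,-1,0.4,0.037,0.6,-0.15,-1],[-0.08,-1,0.7,0.037,0.6,-0.15,-1],[-0.08,-1,0.72,0.037,0.6,-0.15,-1],[-0.08,-1,0.72,0.037,0.6,-0.15,-1],[-0.08,-1,0.72,0.037,0.6,-0.15,-1]]'
python3 - <<'E'
from h import *
r=np.array([514.5,203,178.5]); plan(r-19*AX,GB)
E
```

```text
t: 16.1
ee_pos: [489.2, 49.2, 352.7]
orientation: [3.14, -0.061, -0.0]
ft_force: [-0.5, 0.3, 1.1]
width: 87.7
grasp_force: 0.0
t: 16.85
ee_pos: [484.1, 199.1, 245.8]
orientation: [-3.034, -0.121, -0.732]
ft_force: [0.1, 1.0, 0.3]
width: 87.9
grasp_force: 0.0
t 16.85 pos [484.1 199.1 245.8] F [0.1 1.  0.3] w 87.9 gf 0.0
shift [-0.023 -0.01   0.619]
turn [ 0.002 -0.003 -0.004]
```

```bash
python3 -m inch '[[-0.02,-0.01,0.15,0,0,0,-1],[-0.02,-0.01,0.35,0,0,0,-1],[-0.02,-0.01,0.5,0,0,0,-1],[-0.02,-0.01,0.62,0,0,0,-1],[-0.02,-0.01,0.62,0,0,0,-1]]' && python3 -m inch '[[0,0,0,0,0,0,1],[0,0,0,0,0,0,1],[0,0,0,0,0,0,1],[0,0,0,0,0,0,1],[0,0,0,0,0,0,1],[0,0,0,0,0,0,1],[0,0,0,0,0,0,1],[0,0,0,0,0,0,1]]' && python3 -m inch '[[0,0,-0.08,0,0,0,1],[0,0,-0.2,0,0,0,1],[0,0,-0.35,0,0,0,1],[0,0,-0.5,0,0,0,1],[0,0,-0.65,0,0,0,1],[0,0,-0.8,0,0,0,1],[0,0,-0.8,0,0,0,1]]'
python3 - <<'E'
from h import *
plan([479,60,340],DOWN)
E
```

```text
t: 17.48
ee_pos: [523.3, 203.7, 160.6]
orientation: [-3.035, -0.121, -0.73]
ft_force: [0.2, -0.0, -0.4]
width: 87.8
grasp_force: 0.0
t: 18.48
ee_pos: [522.1, 204.6, 160.5]
orientation: [-3.034, -0.124, -0.729]
ft_force: [0.4, 0.1, -0.5]
width: 33.4
grasp_force: 30.0
t: 19.35
ee_pos: [467.3, 200.5, 268.8]
orientation: [-3.032, -0.124, -0.732]
ft_force: [0.6, 0.0, -2.6]
width: 33.9
grasp_force: 30.0
t 19.35 pos [467.3 200.5 268.8] F [ 0.6  0.  -2.6] w 33.9 gf 30.0
shift [ 0.218  0.939 -0.423]
turn [-0.038 -0.602  0.151]
```

```bash
python3 -m inch '[[0.1,0,-0.2,0,0,0,1],[0.22,0.1,-0.43,0,-0.1,0,1],[0.22,0.3,-0.43,-0.01,-0.25,0.04,1],[0.22,0.5,-0.43,-0.02,-0.4,0.08,1],[0.22,0.7,-0.43,-0.03,-0.5,0.12,1],[0.22,0.85,-0.43,-0.038,-0.6,0.15,1],[0.22,0.94,-0.43,-0.038,-0.6,0.15,1]]' && python3 -m inch '[[0.02,0.15,0,0,0,0,1],[0.05,0.4,0,0,0,0,1],[0.067,0.6,0,0,0,0,1],[0.067,0.75,0,0,0,0,1]]' && python3 -m inch '[[0,0.25,0,0,0,0,1],[0,0.5,0,0,0,0,1],[0,0.65,0,0,0,0,1],[0,0.7,0,0,0,0,1],[0,0.7,0,0,0,0,1],[0,0.7,0,0,0,0,1]]'
python3 - <<'E'
from h import *
plan([480.5,-157,258],DOWN)
E
```

```text
t: 20.23
ee_pos: [480.1, 58.6, 338.6]
orientation: [3.139, -0.063, -0.002]
ft_force: [0.1, -0.0, -3.7]
width: 33.7
grasp_force: 30.0
t: 20.72
ee_pos: [484.5, -53.9, 339.4]
orientation: [3.139, -0.061, 0.002]
ft_force: [-0.0, 0.7, -3.6]
width: 33.4
grasp_force: 30.0
t: 21.48
ee_pos: [480.8, -157.1, 340.0]
orientation: [3.14, -0.06, 0.0]
ft_force: [-0.1, 1.0, -3.8]
width: 33.7
grasp_force: 30.0
t 21.48 pos [ 480.8 -157.1  340. ] F [-0.1  1.  -3.8] w 33.7 gf 30.0
shift [-0.002 -0.001  0.547]
turn [ 0.002 -0.     0.001]
```

```bash
python3 -m inch '[[0,0,0.1,0,0,0,1],[0,0,0.25,0,0,0,1],[0,0,0.4,0,0,0,1],[0,0,0.5,0,0,0,1],[0,0,0.54,0,0,0,1],[0,0,0.54,0,0,0,1],[0,0,0.54,0,0,0,1]]' && python3 -m inch '[[0,0,0.01,0,0,0,1],[0,0,0.02,0,0,0,1]]'  && python3 -m inch '[[0,0,0.01,0,0,0,1],[0,0,0.02,0,0,0,1]]'
python3 - <<'E'
from h import *
P=ctrl.get_obs()["ee_pos"]
S=ctrl.get_image("side");c=cv2.resize(S[90:290,260:460],(600,600)).copy()
for d in (126,142):
    u,v=proj("side",P-[0,0,d]); cv2.circle(c,(int((u-260)*3),int((v-90)*3)),3,(255,0,255),-1)
cv2.imwrite("pics/c8.png",c[:,:,::-1])
E
```

```text
t: 22.35
ee_pos: [481.4, -158.3, 259.9]
orientation: [3.139, -0.061, 0.002]
ft_force: [0.1, -0.0, -3.5]
width: 33.6
grasp_force: 30.0
t: 22.6
ee_pos: [481.0, -158.2, 256.5]
orientation: [3.139, -0.061, 0.001]
ft_force: [0.3, -0.3, -2.6]
width: 33.6
grasp_force: 30.0
t: 22.85
ee_pos: [480.8, -158.2, 253.1]
orientation: [3.139, -0.061, 0.0]
ft_force: [-0.9, 0.3, -2.9]
width: 33.5
grasp_force: 30.0
```

View pics/c8.png

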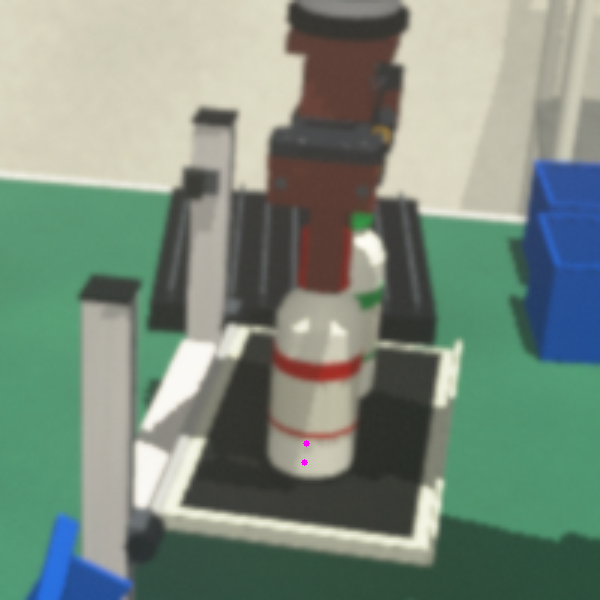

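```bash
python3 -m inch '[[0,0,0.01,0,0,0,1],[0,0,0.02,0,0,0,1]]' && python3 -m inch '[[0,0,0.01,0,0,0,1],[0,0,0.01,0,0,0,1]]' && python3 -m inch '[[0,0,0.01,0,0,0,1],[0,0,0.01,0,0,0,1]]'
```

```text
t: 23.15
ee_pos: [480.9, -158.1, 250.1]
orientation: [3.139, -0.061, 0.0]
ft_force: [0.0, 1.1, -3.0]
width: 33.9
grasp_force: 30.0
t: 23.4
ee_pos: [480.7, -158.1, 248.5]
orientation: [3.14, -0.061, -0.0]
ft_force: [-0.6, -0.5, -2.8]
width: 33.4
grasp_force: 30.0
t: 23.65
ee_pos: [480.8, -158.1, 247.1]
orientation: [3.14, -0.061, -0.0]
ft_force: [0.3, -0.2, -2.5]
width: 33.7
grasp_force: 30.0
```

```bash
python3 -m inch '[[0,0,0.01,0,0,0,1],[0,0,0.01,0,0,0,1]]' && python3 -m inch '[[0,0,0.007,0,0,0,1],[0,0,0.007,0,0,0,1]]'
```

```text
t: 23.9
ee_pos: [481.2, -158.3, 246.2]
orientation: [3.139, -0.061, 0.001]
ft_force: [-0.1, -0.0, 2.3]
width: 33.8
grasp_force: 30.0
t: 24.15
ee_pos: [481.5, -158.4, 246.1]
orientation: [3.139, -0.061, 0.003]
ft_force: [-2.7, 0.5, 10.2]
width: 33.4
grasp_force: 30.0
```

```bash
python3 -m inch '[[0,0,-0.01,0,0,0,-0.2],[0,0,-0.01,0,0,0,-0.2],[0,0,-0.01,0,0,0,-0.5],[0,0,-0.01,0,0,0,-0.5],[0,0,-0.01,0,0,0,-0.7],[0,0,-0.01,0,0,0,-0.7]]' && python3 -m inch '[[0,0,-0.1,0,0,0,-1],[0,0,-0.4,0,0,0,-1],[0,0,-0.7,0,0,0,-1],[0,0,-0.9,0,0,0,-1],[0,0,-0.9,0,0,0,-1]]' && python3 -m inch '[[-0.3,-0.3,0,0,0,0,-1],[-0.7,-0.7,0,0,0,0,-1],[-0.8,-1,0,0,0,0,-1],[-0.8,-1,0,0,0,0,-1]]'&& python3 -m inch '[[0,-0.4,0,0,0,0,-1],[0,-0.8,0,0,0,0,-1],[0,-1,0,0,0,0,-1],[0,-1,0,0,0,0,-1],[0,-1,0,0,0,0,-1],[0,-1,0,0,0,0,-1]]'
python3 - <<'E'
from h import *
S=ctrl.get_image("side");T=ctrl.get_image("top")
cv2.imwrite("pics/c9.png",np.hstack([S[100:440,180:480],T[90:430,140:640]])[:,:,::-1]); plan([0,0,0])
E
```

```text
t: 24.9
ee_pos: [480.8, -158.1, 246.1]
orientation: [3.14, -0.061, -0.0]
ft_force: [-1.1, -0.6, -0.9]
width: 74.6
grasp_force: 0.0
t: 25.52
ee_pos: [482.1, -158.4, 384.5]
orientation: [3.138, -0.061, 0.009]
ft_force: [-0.5, 0.4, -1.2]
width: 87.8
grasp_force: 0.0
t: 26.02
ee_pos: [364.6, -1.1, 380.2]
orientation: [3.14, -0.055, -0.001]
ft_force: [0.2, -0.2, 0.6]
width: 87.7
grasp_force: 0.0
t: 26.78
ee_pos: [372.8, 145.4, 380.5]
orientation: [3.139, -0.064, -0.0]
ft_force: [-0.2, 0.6, -0.3]
width: 87.6
grasp_force: 0.0
t 26.88 pos [372.8 145.6 380.7] F [-0.5  0.4 -0.1] w 88.2 gf 0.0
shift [-2.444  1.067  2.539]
```

View pics/c9.png

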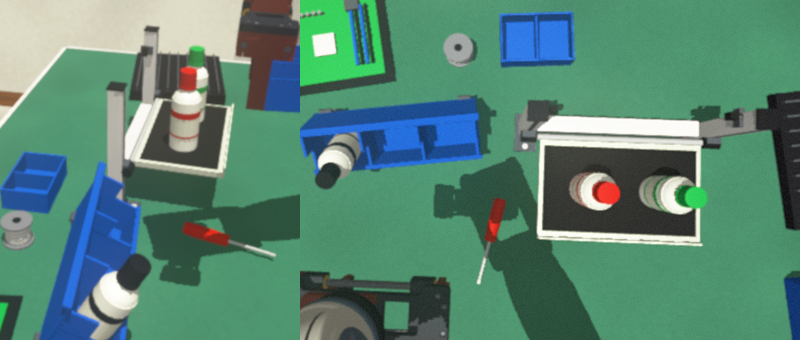

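Both bottles stand upright on the level shelf, well apart: red cap at (607,192), green cap at (696,197). The black bottle is still in its bay and the bystanders have not moved.

```bash
python3 -c "
from workcell import ctrl
print(ctrl.close_job())"
```

```text
the job is handed in; nothing more can be done
None
```

The job is handed in at about 27 s: the shelf is down and level, the red and green bottles stand upright on it about 70 mm apart by TCP readings, and the spare and bystanders look untouched in the last pictures; no verdict was returned.

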